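Sterilise the used paddle and rack it

ROBOT

A 6-joint arm with a two-finger parallel gripper is mounted at the origin on the work surface. World frame = base frame: x ahead of the robot, y to its left, z up, the work surface at z = 0. Lengths are in m, angles in rad, forces in N, time in s.
With the tool pointing down it reaches from about 0.325 to 0.775 m from the base axis. Payload 5.5 kg.
Tool frame: the origin (TCP) lies at the centre of the arm's flange, where the gripper is bolted on; the fingertips stand r.tip_extent ahead of it and the grasp point (between the pads) lies 163 mm ahead of it (r.tip_extent is the distance from the TCP to the fingertips, in m); z points along the fingers, y is the line along which they close (so a half turn about z gives the same grasp; the last joint's range is limited). The gripper opens to 88 mm and grips with 3 to 60 N. Pads are 20 mm wide; open, the fingers measure 115 mm over their backs; the gripper's body (75 mm by 178 mm) begins 61 mm behind the grasp point.
Start: joints at [1.244, 0.091, 1.231, -0, 1.82, -0.057], TCP at [0.16, 0.578, 0.405] pointing down, gripper open.
Joint ranges: [-2.87, 2.87], [-0.86, 2.18], [0.17, 2.46], [-1.51, 4.65], [0.06, 2.69], [-2.65, 2.65]. Speed limits (rad/s): [2.57, 2.57, 3.01, 3.14, 3.14, 3.14].

INTERFACE

Orientations are given as a unit quaternion [x, y, z, w].
In Python, from workcell import sensors, vision, workorder, r gives the robot as it stands. The module is installed in compiled form; this text tells all that it offers.
- The arm moves only by the shell command python3 -m pendant 'ROWS' [FORCE]. ROWS is JSON, a list of rows, each a list of 3 entries, a list of its own where there are three numbers: the turn, a rotation vector about the tool's x, y, z in degrees, then the shift along the tool's x, y, z in cm, then the finger opening in cm, from 0 to 8.78. A call has 1 to 10 rows; each row shifts and turns the commanded pose from where the row before left it, along the tool's axes as they then stand; what a row does not reach is not made up. A row lasts 1/8 s, in which the tool goes at most 62.5 mm and 10.7 degrees, less where a joint would pass 70% of its speed; a pose out of reach is approached as far as the arm can. A call with a gripper value outside its range is refused whole. The fingers move at their own pace and stop on an object; FORCE is the grip in N (left out, the last holds). Time passes only in rows, so rows that do not move let the fingers close. It gives the time, the measured TCP pose, the force, the opening and the grip force at its end, in the units of the state.
- sensors.read_state(): the state, without advancing time (a new reading comes with each control period).
- vision.snapshot(name): name is "side" or "top" or "wrist"; returns a dict with "pixels" (420x560x3 uint8, red, green, blue), "K" (3x3 intrinsics, pixels), "R" (3x3) and "t" (3): a world point X has camera coordinates R X + t. Camera axes: x right, y down, z forward; pixel columns grow to the right and rows downward; lengths in m; the calibration is good to about 2 mm. A picture is of the moment at which its call begins. There is no depth.
- workorder.job_done(): hands the job in; it is judged then, once.
The state is a dict: "t": time; "joints": joint angles; "joint_velocities": joint speeds; "joint_efforts": joint torques, N m; "eef_pos": TCP position; "tcp_rot": TCP orientation; "contact_force": force on the tool from outside, world axes, zero at the start; "moment": the same for the moment, N m; "grip_width": finger opening in m; "gripper_force": force on a finger pad.
Only numpy, scipy, OpenCV 4.12 (cv2) and the standard library are available. Lean on these libraries where they do the work, as an engineer would, in place of code of your own. Each camera call takes 0.05 s, during which the arm holds its last target. There are 200 camera calls.

TASK

Take the red-handled paddle from its grey stand and dip it blade first into the leaning steel well of the green steriliser, until the whole steel blade is inside, holding it there in the gripper for at least a second and without pushing it hard against the well. Then lay it gently, not dropping it, into the free lane of the white drying rack (the one with the green tab), down between its pins, neatly side by side and in line with the two blue paddles and pointing the same way. Let go of it there, and leave the blue paddles, the capped tube and the jar standing as they are.

Things in the scene. Friction and masses are not known exactly. Their poses are not given: they have to be found in the camera images.
- paddle: Rigid paddle, 185 mm long, 70 g: red handle 100 mm long, 18 wide (y), 16 high (z), two white bands; square steel shaft 9 x 9 mm; flat steel blade 40 x 26 x 5 mm. Origin: on the long axis at the handle's middle (balance point 17 mm ahead); x runs to the blade, z up. Starts level on the stand, axis 48 mm above the table.
- paddle_tip (a point): The end of the red paddle's blade, on the axis, 135 mm from the paddle's origin along its x. The blade's other end is 40 mm back.
- stand: Fixed grey one-lane stand, crossbars and pins as in a lane of the rack; base plate 250 x 70 x 8 mm. Origin: on the table under the paddle's handle; x points where the paddle's blade points, roughly towards the robot.
- steriliser: Fixed green housing: foot 180 x 130 x 22 mm (x = -135 to 45 mm), two cheeks 86 mm high at x = -110 to -10, y = +-50 mm, the leaning well between them; highest point 137 mm. Origin: on the table straight below the centre of the well's mouth; x points to the side the mouth faces, roughly away from the robot.
- well: The steriliser's open round steel well, leaning 45 degrees from vertical. Origin: centre of its mouth, 115 mm above the table; z points out of the mouth along the well's axis (up and along the steriliser's x). Inner diameter 54 mm, wall 4 mm, inner depth 84 mm.
- rack: Fixed white rack, 3 lanes 60 mm apart (y = -60, 0, 60). Base x -100 to 150 mm, 200 wide, 8 high. Crossbars 12 mm wide: under handles at x = -36, top 40 mm high, pins (7 mm, to 56 high) 26 mm apart inside; under shafts at x = 72, top 43.5, pins (to 60 high) 20 mm apart inside. Origin: on the table under the middle lane's handle place; x points where blades point, roughly towards the robot.
- tab: Fixed green tab, 16 x 36 x 30 mm high, at the handle end of the rack's free lane (any of the three). Origin: not on the tab but where the paddle's origin must come to rest, 48 mm above the table; x along the lane to where the blade must point, z up. The green block is centred at x = -88 mm, z = -25 mm from there.
- spare1: Paddle like the red one in shape, size, origin and axes, but with a blue handle; lies in one of the other lanes of the rack.
- spare2: The second blue-handled paddle, the same; lies in the remaining lane of the rack.
- tube: Bystander: clear capped sample tube standing upright, blue cap, diameter 35 mm at the cap, 110 mm high. Origin: centre of its underside.
- jar: Bystander: white jar with red lid standing upright, diameter 51 mm, 70 mm high. Origin: centre of its underside.
Things that resemble listed ones, but are neither listed nor needed, are in the scene too. What is shaped like the paddle but yellow is not meant. Of the things shaped like the steriliser, the green one is meant.

How it is judged:
On the way, in this order (a step that is already met when the one before it is completed fails the run):
1. the blade is inside the well (tip more than 37 mm down from the mouth) with the paddle held in the gripper, for one second (z of paddle_tip in the frame of well between -0.09 and -0.037 m and x of paddle_tip in the frame of well between -0.028 and 0.028 m and y of paddle_tip in the frame of well between -0.028 and 0.028 m and contact force between paddle and the fingers above 0.5 N), for 1 s.
2. the paddle is down in the free lane while still held in the gripper (x of paddle in the frame of tab between -0.015 and 0.015 m and y of paddle in the frame of tab between -0.008 and 0.008 m and z of paddle in the frame of tab between -0.006 and 0.006 m and x of paddle_tip in the frame of tab above 0.115 m and y of paddle_tip in the frame of tab between -0.015 and 0.015 m and contact force between paddle and the fingers above 0.5 N), for 0.05 s.
At the end, for the whole second after the job is handed in: The red paddle lies at rest in the free lane, pointing like the others: within 15 mm along, 8 mm across and 6 mm in height of its place (origin of the tab), tip within 15 mm of the lane's middle line; blue paddles within 15 mm, tube and jar (upright) within 30 mm of their starts (x of paddle in the frame of tab between -0.015 and 0.015 m and y of paddle in the frame of tab between -0.008 and 0.008 m and z of paddle in the frame of tab between -0.006 and 0.006 m and x of paddle_tip in the frame of tab above 0.115 m and y of paddle_tip in the frame of tab between -0.015 and 0.015 m and linear speed of paddle below 0.02 m/s and angular speed of paddle below 0.15 rad/s and distance of each of spare1, spare2 from where it was at the start of the episode below 0.015 m and distance of each of tube, jar from where it was at the start of the episode below 0.03 m and angle between each of tube, jar's own z axis and vertical below 0.35 rad); the robot touches nothing.
It fails at once if the paddle or the robot pushes against the steriliser or its well with more than 20 N (contact force between any of paddle, the fingers, the arm and steriliser above 20 N).
It fails at once if a blue paddle is moved more than 15 mm, or the tube or the jar is knocked over or moved more than 30 mm (not (distance of each of spare1, spare2 from where it was at the start of the episode below 0.015 m and distance of each of tube, jar from where it was at the start of the episode below 0.03 m and angle between each of tube, jar's own z axis and vertical below 0.35 rad)).
It also fails if it takes over 56 s, if anything falls off the work surface, if the arm or the gripper's body presses on something with over 40 N, if the wrist force passes 120 N, or if a joint passes its speed limit or range.

## Working session

There is one attempt and no reset: what is moved stays moved. The work goes in short steps, Python scripts to look and compute and a shell command to move; the robot and the scene stay as the last step left them, time stands still between calls to the robot, and variables do not carry over. Pictures are saved under pics/ and viewed, at most 10 in all, crops included, and the job is handed in when it is done.

```bash
mkdir -p pics
cat > h.py <<'E'
import numpy as np, cv2, json
from workcell import sensors, vision, workorder, r
from scipy.spatial.transform import Rotation as Ro
def snap(n,f):
    s=vision.snapshot(n); cv2.imwrite(f'pics/{f}.png',s['pixels'][:,:,::-1]); np.savez(f'pics/{f}.npz',**{k:np.array(s[k]) for k in('K','R','t','pixels')}); return s
def onplane(f,uv,z):
    s=np.load(f'pics/{f}.npz'); K,R,t=s['K'],s['R'],s['t']
    d=R.T@np.linalg.inv(K)@np.array([uv[0],uv[1],1.]); c=-R.T@t
    return c+d*(z-c[2])/d[2]
def tri(obs):
    A=[];b=[]
    M=np.zeros((3,3));v=np.zeros(3)
    for f,uv in obs:
        s=np.load(f'pics/{f}.npz'); K,R,t=s['K'],s['R'],s['t']
        d=R.T@np.linalg.inv(K)@np.array([uv[0],uv[1],1.]); d/=np.linalg.norm(d); c=-R.T@t
        P=np.eye(3)-np.outer(d,d); M+=P; v+=P@c
    return np.linalg.solve(M,v)
def proj(f,X):
    s=np.load(f'pics/{f}.npz'); p=s['K']@(s['R']@np.array(X)+s['t']); return p[:2]/p[2]
E
python3 - <<'E'
from h import *
for n in('side','top','wrist'):
    s=snap(n,n+'0'); print(n,-s['R'].T@s['t'],s['R'].tolist(),s['K'][0,0])
a=[cv2.imread(f'pics/{n}0.png') for n in('side','top')]
cv2.imwrite('pics/a.png',cv2.resize(a[0],(800,600)));cv2.imwrite('pics/b.png',cv2.resize(a[1],(800,600)))
print(sensors.read_state(), r.tip_extent)
E
```

```text
side [ 0.25062939 -0.6603641   0.77388483] [[0.9242409067501309, -0.3813937159403696, 0.017820766843547695], [-0.24544010789762463, -0.629238318947495, -0.7374403646420048], [0.29246863032622444, 0.6771986203539747, -0.6751771092578411]] 446.24679568040756
top [ 0.29991479 -0.0100407   1.35144412] [[0.013208700694744354, -0.9998481810974255, -0.011364197381546289], [-0.9819627048313846, -0.010826938542257941, -0.18876446625896862], [0.188612768778224, 0.013652551335638849, -0.9819566341218129]] 496.254715230094
wrist [0.08422095 0.59920436 0.38397204] [[0.26575005898871334, 0.9640411177661586, -0.0012764809721555114], [0.9250240920752256, -0.25462119057368077, 0.2819547452894653], [0.27149094870345364, -0.07611026584514241, -0.959426856099558]] 294.21405588018234
{'t': 0.15, 'joints': array([ 1.24429515e+00,  9.17286530e-02,  1.23159274e+00,  6.43728189e-06,
        1.81979487e+00, -5.66931061e-02]), 'joint_velocities': array([ 0.00090219, -0.00042346, -0.00418633, -0.00237023, -0.00051309,
        0.00090948]), 'joint_efforts': array([ 1.33357717e-03, -4.47045064e+01, -4.06907880e+01,  6.98169437e-02,
        2.74080253e-02, -8.20609466e-05]), 'eef_pos': array([0.15994398, 0.5783514 , 0.40375015]), 'tcp_rot': array([ 1.34494396e-01,  9.90914061e-01, -7.47271409e-04, -1.48131275e-04]), 'contact_force': array([-1.22294638, -0.33620027, -0.2863766 ]), 'moment': array([ 0.01363694, -0.003467  ,  0.03634153]), 'gripper_force': 0.0, 'grip_width': 0.08786846257072055} 0.182
```

View pics/a.png

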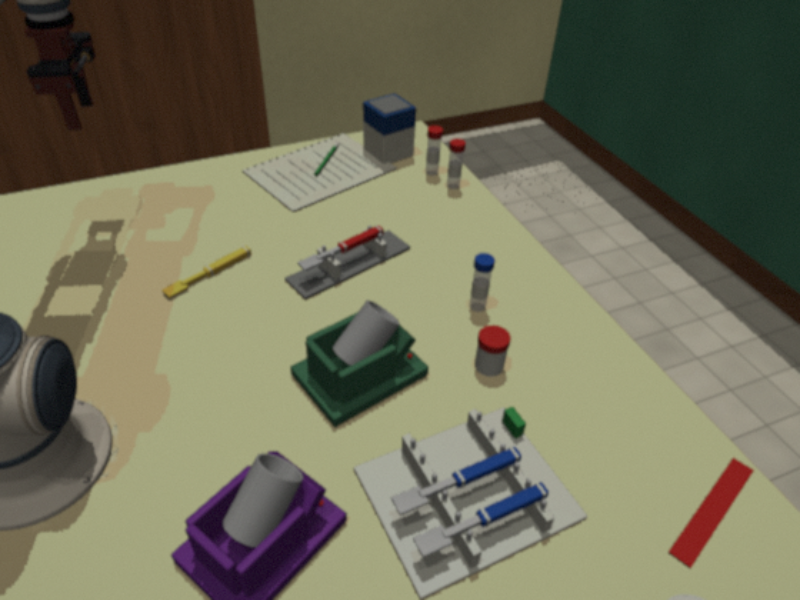

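View pics/b.png

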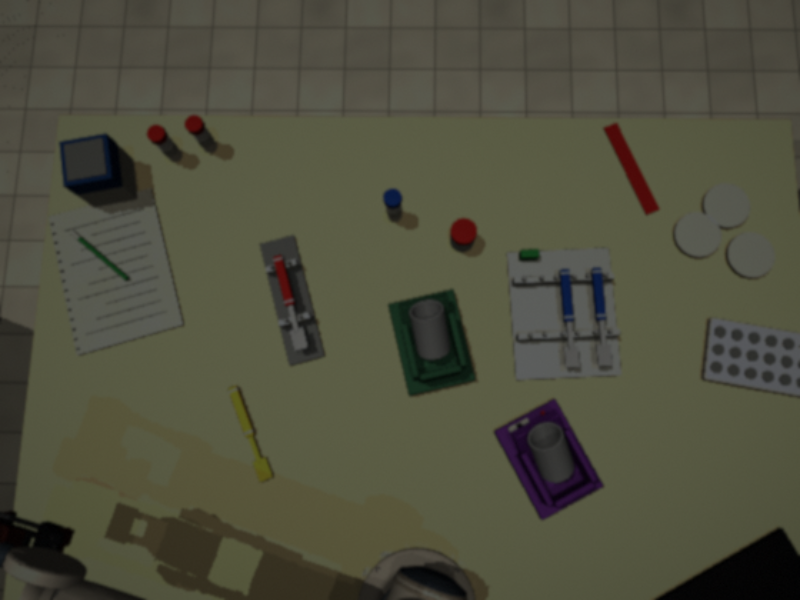

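The side and top pictures show the red paddle on its stand at about (287,285)/800 in the top view. The green steriliser is at (430,340), and the rack has its free lane on the left with the tab at (530,254). The tube is at (393,200) and the jar at (463,232). The purple steriliser and the yellow paddle are decoys.

Run:
```python
from h import *
def blobs(f,lo,hi,roi,name):
    im=cv2.imread(f'pics/{f}.png'); hsv=cv2.cvtColor(im,cv2.COLOR_BGR2HSV)
    m=cv2.inRange(hsv,lo,hi)
    if lo[0]==0: m|=cv2.inRange(hsv,(172,lo[1],lo[2]),(180,255,255))
    n,l,st,c=cv2.connectedComponentsWithStats(m)
    for i in range(1,n):
        if st[i][4]>15: 
            (cx,cy),(w,h),a=cv2.minAreaRect(np.argwhere(l==i)[:,::-1].astype(np.float32))
            print(f,name,st[i].tolist(),c[i].round(1),'rect',round(cx,1),round(cy,1),round(w,1),round(h,1),round(a,1))
for f in('top0','side0','wrist0'):
    blobs(f,(0,130,60),(8,255,255),None,'red')
    blobs(f,(105,130,40),(130,255,255),None,'blue')
    blobs(f,(50,100,25),(90,255,255),None,'green')
im=cv2.imread('pics/top0.png')
A=cv2.resize(im[195:285,265:340],(400,480),interpolation=3)
B=cv2.resize(im[170:270,350:440],(400,444),interpolation=3)
o=np.zeros((480,800,3),np.uint8);o[:,:400]=A;o[:444,400:]=B
cv2.imwrite('pics/c.png',np.clip(o*1.8,0,255))
```

```text
top0 red [129, 81, 13, 11, 105] [134.9  86. ] rect 135.0 86.0 9.9 11.3 45.0
top0 red [103, 87, 12, 12, 108] [108.5  92.6] rect 108.5 92.5 9.9 11.3 45.0
top0 red [423, 87, 38, 63, 657] [441.8 117.9] rect 441.6 117.7 67.9 9.9 63.9
top0 red [316, 153, 18, 17, 251] [324.3 161.1] rect 324.5 161.0 16.0 17.0 90.0
top0 red [192, 182, 13, 28, 168] [197.7 195.6] rect 197.7 195.6 27.6 6.0 75.4
top0 blue [69, 95, 7, 21, 38] [ 73.4 104. ] rect 73.4 104.6 20.9 3.9 76.0
top0 blue [43, 98, 34, 32, 117] [ 54.8 118.5] rect 58.4 111.6 29.5 32.5 79.2
top0 blue [269, 133, 12, 11, 108] [274.3 138.1] rect 274.5 138.0 10.0 11.0 90.0
top0 blue [415, 191, 8, 28, 169] [418.7 204.6] rect 418.6 204.6 27.3 6.1 85.9
top0 blue [393, 192, 8, 29, 170] [396.2 206.2] rect 396.1 206.0 28.1 6.1 84.8
top0 green [56, 167, 34, 29, 110] [ 71.9 180.6] rect 72.2 180.9 42.6 2.6 40.6
top0 green [364, 175, 13, 6, 76] [370.  177.5] rect 370.0 177.5 5.0 12.0 90.0
top0 green [273, 204, 59, 72, 1639] [301.3 243.9] rect 301.8 239.3 64.1 46.0 76.8
side0 red [300, 87, 11, 10, 88] [304.4  91.1] rect 305.0 91.5 9.0 10.0 90.0
side0 red [31
[... 598 characters left out ...]
5.6 10.2 37.6 66.8
side0 blue [318, 332, 5, 8, 20] [320.2 335.8] rect 320.1 335.4 7.9 2.5 71.6
side0 blue [340, 340, 40, 25, 394] [359.7 351.6] rect 359.7 351.9 11.2 38.9 63.4
side0 blue [335, 358, 5, 9, 22] [337.2 362.5] rect 337.1 362.0 8.9 2.8 71.6
side0 green [382, 0, 178, 204, 20754] [486.9  74.4] rect 470.5 101.5 203.0 177.0 90.0
side0 green [221, 103, 14, 19, 32] [227.8 111.8] rect 227.5 112.0 1.5 22.2 35.5
side0 green [205, 223, 94, 74, 2599] [248.1 261.4] rect 249.2 253.5 61.5 83.9 61.2
side0 green [353, 285, 14, 21, 186] [359.4 295.2] rect 359.4 295.0 19.3 11.0 54.5[ WARN:0@0.288] global loadsave.cpp:1063 imwrite_ Unsupported depth image for selected encoder is fallbacked to CV_8U.
```

View pics/c.png

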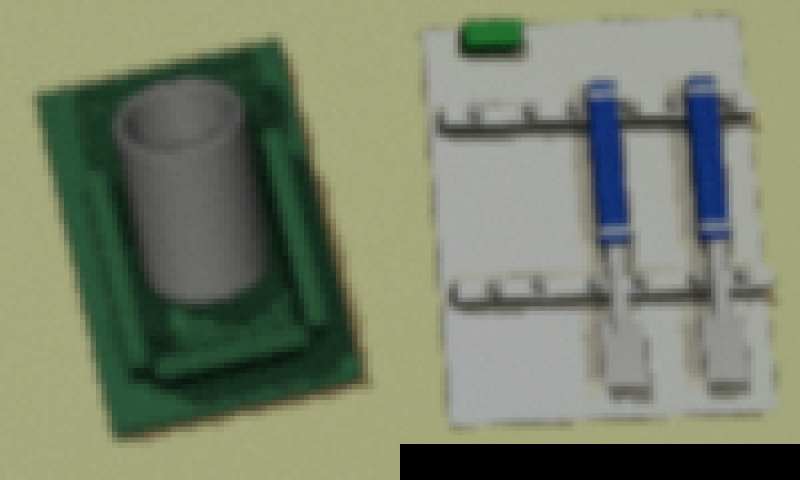

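The enlarged crop shows the steriliser foot corners at (38,95), (280,40), (365,380) and (118,437), and the well mouth centred near (180,118). The rack base corners are at (424,30), (738,17), (775,408) and (452,427), and the tab is at (491,37).

Run:
```python
from h import *
np.set_printoptions(precision=4,suppress=True)
def A(p): return (265+(p[0]+.5)/5.333-.5,195+(p[1]+.5)/5.333-.5)
def B(p): return (350+(p[0]-400+.5)/4.444-.5,170+(p[1]+.5)/4.444-.5)
def fit(P,W):  # P local 2d, W world 2d -> yaw,t
    P=np.array(P);W=np.array(W);p=P-P.mean(0);w=W-W.mean(0)
    a=np.arctan2((p[:,0]*w[:,1]-p[:,1]*w[:,0]).sum(),(p*w).sum())
    R=np.array([[np.cos(a),-np.sin(a)],[np.sin(a),np.cos(a)]]);t=W.mean(0)-R@P.mean(0)
    print(' yaw',np.degrees(a),'t',t,'res mm',((P@R.T+t-W)*1e3).round(1).tolist());return a,R,t
W=[onplane('top0',A(p),.022)[:2] for p in((38,95),(280,40),(365,380),(118,437))]
# ster x away from robot (+X): far-left corner local (45,65)
a,R,t=fit([(.045,.065),(.045,-.065),(-.135,-.065),(-.135,.065)],W)
print('mouth proj top',proj('top0',[*t,.115]),'seen',A((180,118)),'foot side')
for q in [(.045,.065),(.045,-.065),(-.135,-.065),(-.135,.065)]: print(proj('side0',[*(R@q+t),.022])/.7)
print('side mouth',proj('side0',[*t,.115])/.7)
W=[onplane('top0',B(p),.008)[:2] for p in((424,30),(738,17),(775,408),(452,427))]
# rack x toward robot; far-left (world +y): local x=-.1, y: x->-X so y->-Y ; left => y=-.1
a,R,t=fit([(-.1,-.1),(-.1,.1),(.15,.1),(.15,-.1)],W)
L=R@[0,-.06]+t; print('lane origin',L, 'tab obs', onplane('top0',(370,177.0),.03),'pred',R@[-.088,-.06]+t)
for p in((602,78),(615,244),(702,76),(716,244)): 
    w=onplane('top0',B(p),.056)[:2]; print('spare handle end',w,'rack frame',R.T@(w-t))
print('spares tri', tri([('top0',(396.2,206.2)),('side0',(341.7,325.6))]),tri([('top0',(418.7,204.6)),('side0',(359.7,351.6))]))
print('red tri',tri([('top0',(197.7,195.6)),('side0',(252.7,165.8))]), onplane('top0',(197.7,195.6),.056))
print('jar',tri([('top0',(324.3,161.1)),('side0',(345.4,233))]),'tube',tri([('top0',(274.3,138.1)),('side0',(338.5,183.4))]))
```

```text
yaw 13.88991615072802 t [ 0.5266 -0.013 ] res mm [[0.1, 1.2], [1.2, -1.3], [0.0, -1.4], [-1.3, 1.5]]
mouth proj top [298.3919 216.6457] seen (298.34586536658543, 216.72013875867242) foot side
[380.9107 319.721 ]
[429.2291 366.223 ]
[333.4475 419.6944]
[288.5415 365.4097]
side mouth [382.9357 311.5949]
 yaw -176.6946159895411 t [ 0.5691 -0.274 ] res mm [[0.8, 1.8], [1.9, -1.0], [-2.5, -2.3], [-0.1, 1.5]]
lane origin [ 0.5656 -0.2141] tab obs [ 0.655  -0.2086  0.03  ] pred [ 0.6534 -0.209 ]
spare handle end [ 0.6206 -0.2712] rack frame [-0.0516  0.0002]
spare handle end [ 0.5193 -0.2762] rack frame [ 0.0498 -0.0006]
spare handle end [ 0.6225 -0.3313] rack frame [-0.05    0.0603]
spare handle end [ 0.5199 -0.336 ] rack frame [0.0526 0.0591]
spares tri [ 0.5706 -0.2744  0.0493] [ 0.575  -0.3343  0.0489]
red tri [0.5936 0.2586 0.0497] [0.5918 0.2574 0.056 ]
jar [ 0.6855 -0.0807  0.0747] tube [0.739  0.053  0.1004]
```

```bash
cat >> h.py <<'E'
np.set_printoptions(precision=4,suppress=True)
def pose():
    s=sensors.read_state(); return np.array(s['eef_pos']),Ro.from_quat(s['tcp_rot']),s
def axdir(f,lo,hi,box,z):
    im=cv2.imread(f'pics/{f}.png'); hsv=cv2.cvtColor(im,cv2.COLOR_BGR2HSV); m=cv2.inRange(hsv,lo,hi)
    if lo[0]==0: m|=cv2.inRange(hsv,(172,lo[1],lo[2]),(180,255,255))
    x0,y0,x1,y1=box; k=np.zeros_like(m);k[y0:y1,x0:x1]=1; m=m*k
    P=np.array([onplane(f,p[::-1],z)[:2] for p in np.argwhere(m)]); c=P.mean(0); d=np.linalg.svd(P-c)[2][0]; d*=-np.sign(d[0])
    e=(P-c)@d; w=(P-c)@[-d[1],d[0]]; return c,d,np.degrees(np.arctan2(d[1],d[0])),e.min(),e.max(),w.min(),w.max()
def topose(X,Rt):
    """X tool target, Rt target rotation: turn (deg rotvec, tool) first, then shift in new tool frame cm"""
    p,R,s=pose(); print('turn',(R.inv()*Rt).as_rotvec(degrees=True).round(2),'then shift cm',(Rt.inv().apply(np.array(X)-p)*100).round(2))
def Rdown(yaw): # tool x at world yaw deg, z down
    a=np.radians(yaw); x=[np.cos(a),np.sin(a),0]; z=[0,0,-1]; return Ro.from_matrix(np.array([x,np.cross(z,x),z]).T)
E
python3 - <<'E'
from h import *
o=axdir('top0',(0,130,60),(8,255,255),(185,178,210,215),.056); print(o)
print(Ro.from_quat(pose()[2]['tcp_rot']).as_matrix())
topose([.593,.258,.33],Rdown(o[2]))
E
```

```text
(array([0.591 , 0.2572]), array([-0.9592, -0.2826]), np.float64(-163.58551202996603), np.float64(-0.048947922259207154), np.float64(0.047777531466798855), np.float64(-0.007890437623070517), np.float64(0.008225065452551498))
[[-0.9638  0.2665 -0.0005]
 [ 0.2665  0.9638 -0.0014]
 [ 0.0001 -0.0015 -1.    ]]
turn [ -0.08  -0.03 -31.87] then shift cm [-32.49 -42.97   7.38]
```

```bash
python3 -m pendant '[[[0,0,-8],[0,0,0],8],[[0,0,-8],[0,0,0],8],[[0,0,-8],[0,0,0],8],[[0,0,-8],[0,0,0],8],[[0,0,0],[-3,-4,0],8],[[0,0,0],[-3,-4,0],8],[[0,0,0],[-3,-4,0],8],[[0,0,0],[-3,-4,0],8],[[0,0,0],[-3,-4,0],8],[[0,0,0],[-3,-4,0],8]]'; python3 -m pendant '[[[0,0,0],[-3,-4,1],8],[[0,0,0],[-3,-4,1],8],[[0,0,0],[-3,-4,1],8],[[0,0,0],[-3,-4,2],8],[[0,0,0],[-2.5,-3,2.4],8],[[0,0,0],[0,0,0],8],[[0,0,0],[0,0,0],8]]'
python3 - <<'E'
from h import *
snap('wrist','w1'); cv2.imwrite('pics/w1b.png',cv2.resize(np.clip(cv2.imread('pics/w1.png')*1.6,0,255).astype(np.uint8),(800,600)))
print(axdir('w1',(0,130,60),(8,255,255),(0,0,560,420),.056))
for s in(-.05,.05,.135):print(proj('w1',np.array([.5935,.2585,.048])+s*np.array([-.9592,-.2826,0]))/.7)
E
```

```text
t: 1.4
eef_pos: [0.4019, 0.3983, 0.4043]
tcp_rot: [-0.144, 0.99, -0.0, -0.0]
contact_force: [-0.2, 0.1, -0.5]
grip_width: 0.0801
gripper_force: 0.0
t: 2.28
eef_pos: [0.5936, 0.2589, 0.3307]
tcp_rot: [-0.144, 0.99, 0.0, -0.0]
contact_force: [0.1, -0.2, 0.6]
grip_width: 0.08
gripper_force: 0.0
(array([0.5876, 0.2569]), array([-0.9565, -0.2918]), np.float64(-163.0329126512401), np.float64(-0.05125959894408583), np.float64(0.04726518295199956), np.float64(-0.008945306625893757), np.float64(0.008771325948301285))
[402.6944 364.2706]
[402.9614 217.0909]
[403.2383  64.4013]
```

View pics/w1b.png

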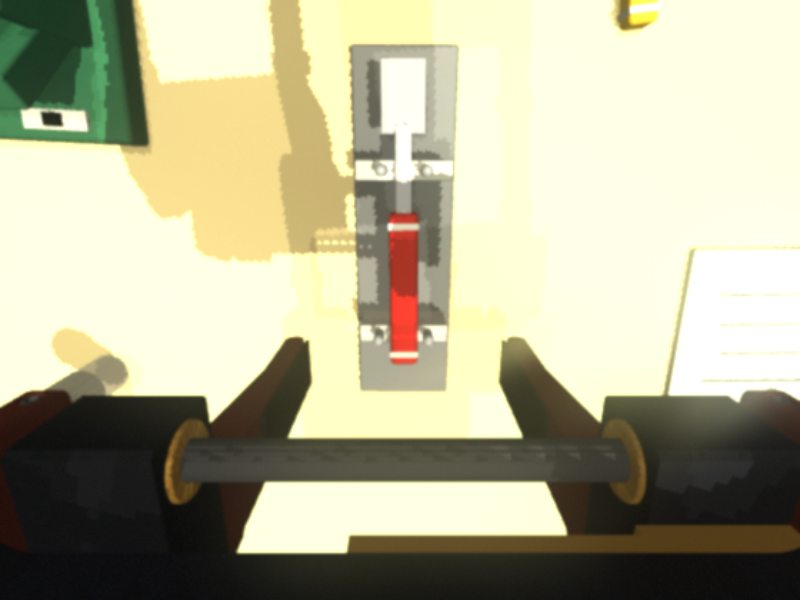

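The wrist view shows the red paddle nearly vertical in the picture. Its handle runs from (403,213) to (404,363), its tip is at (403,57), and its pins are clear of the gripping zone.

Run:
```python
from h import *
im=cv2.imread('pics/w1.png');k=.7
a=onplane('w1',(403*k,213*k),.056);b=onplane('w1',(404*k,363*k),.056);t=onplane('w1',(403*k,57*k),.0505)
print(a,b,(a+b)/2,t,np.linalg.norm(a-b),np.linalg.norm(t-(a+b)/2))
d=a-b; print('yaw',np.degrees(np.arctan2(d[1],d[0])),np.degrees(np.arctan2(*(t-b)[1::-1])))
print('tri',tri([('top0',(197.7,195.6)),('side0',(252.7,165.8)),('w1',(403.3*k,290*k))]))
c=.5*(.5*(a+b)[:2]+np.array([.5935,.2585])); u=(t-b)[:2]/np.linalg.norm((t-b)[:2])
g=c+.010*u; print(c); topose([*g,.048+.163-.002],Rdown(np.degrees(np.arctan2(u[1],u[0]))))
```

```text
[0.5424 0.2435 0.056 ] [0.6366 0.2721 0.056 ] [0.5895 0.2578 0.056 ] [0.461  0.2193 0.0505] 0.0984557258002093 0.1342038212177041
yaw -163.0904403372586 -163.26482709170529
tri [0.5923 0.2581 0.05  ]
[0.5915 0.2581]
turn [ 0.03  0.05 -0.15] then shift cm [ 1.21 -0.06 12.26]
```

```bash
python3 -m pendant '[[[0,0,0],[1.2,0,2],6],[[0,0,0],[0,0,3],6],[[0,0,0],[0,0,3],6],[[0,0,0],[0,0,2],6],[[0,0,0],[0,0,2.2],6],[[0,0,0],[0,0,0],6]]'; python3 -m pendant '[[[0,0,0],[0,0,0],1],[[0,0,0],[0,0,0],1],[[0,0,0],[0,0,0],1],[[0,0,0],[0,0,0],1],[[0,0,0],[0,0,0],1],[[0,0,0],[0,0,0],1]]' 25
```

```text
t: 3.08
eef_pos: [0.5816, 0.2557, 0.2074]
tcp_rot: [-0.144, 0.99, -0.0, -0.001]
contact_force: [-0.4, 0.4, -0.3]
grip_width: 0.0599
gripper_force: 0.0
t: 3.82
eef_pos: [0.5825, 0.2552, 0.2089]
tcp_rot: [-0.144, 0.99, 0.0, 0.0]
contact_force: [0.5, -0.0, 0.8]
grip_width: 0.0178
gripper_force: 25.0
```

```bash
python3 -m pendant '[[[0,0,0],[0,0,-1],1],[[0,0,0],[0,0,-2],1],[[0,0,0],[0,0,-4],1],[[0,0,0],[0,0,-5],1],[[0,0,0],[0,0,-5],1],[[0,0,0],[0,0,-4],1],[[0,0,0],[0,0,0],1],[[0,0,0],[0,0,0],1]]'
cat >> h.py <<'E'
M=np.array([.5266,-.013,.115]); ay=np.radians(13.9); AX=np.array([np.cos(ay),np.sin(ay),1])/2**.5
Rdip=Rdown(-166.1)*Ro.from_rotvec([0,-45,0],degrees=True)
OFF=np.array([-.010,0,.161])  # paddle origin in tool frame
def dip(dtip): return M+AX*(dtip+.135)-Rdip.apply(OFF)
E
python3 - <<'E'
from h import *
print(pose()[0],dip(.08),Rdip.apply([1,0,0]),-AX)
topose(dip(.08),Rdip);topose(dip(.08),Rdown(-166.1))
E
```

```text
t: 4.82
eef_pos: [0.5823, 0.2552, 0.4183]
tcp_rot: [-0.144, 0.99, -0.0, -0.0]
contact_force: [-0.8, 0.4, -1.3]
grip_width: 0.0178
gripper_force: 25.0
[0.5823 0.2552 0.4183] [ 0.5568 -0.0055  0.3738] [-0.6864 -0.1699 -0.7071] [-0.6864 -0.1699 -0.7071]
turn [  1.04 -45.01   2.5 ] then shift cm [  9.33 -24.69  -3.03]
turn [-0.   -0.02  2.64] then shift cm [  8.74 -24.69   4.45]
```

```bash
python3 -m pendant '[[[0,0,2.6],[0,0,0],1],[[0,-9,0],[0,0,0],1],[[0,-9,0],[0,0,0],1],[[0,-9,0],[0,0,0],1],[[0,-9,0],[0,0,0],1],[[0,-9,0],[0,0,0],1],[[0,0,0],[0,0,0],1]]'; python3 -m pendant '[[[0,0,0],[1.5,-4,-0.5],1],[[0,0,0],[1.5,-4,-0.5],1],[[0,0,0],[1.5,-4,-0.5],1],[[0,0,0],[1.5,-4,-0.5],1],[[0,0,0],[1.5,-4,-0.5],1],[[0,0,0],[1.5,-4,-0.5],1],[[0,0,0],[0.3,-0.7,0],1],[[0,0,0],[0,0,0],1],[[0,0,0],[0,0,0],1]]'
python3 - <<'E'
from h import *
topose(dip(.08),Rdip)
p,R,_=pose(); snap('wrist','w2');snap('side','s2');snap('top','t2')
o=[]
for f,c,cen in(('w2',None,None),('s2',None,None)):
    im=np.clip(cv2.imread(f'pics/{f}.png')*1.6,0,255).astype(np.uint8)
    if f=='s2': im=im[90:300,150:360]; im=cv2.resize(im,(400,400),interpolation=3)
    else: im=cv2.resize(im,(400,300))
    o.append(cv2.copyMakeBorder(im,0,400-im.shape[0],0,0,cv2.BORDER_CONSTANT))
cv2.imwrite('pics/d.png',np.hstack(o))
tip=p+R.apply(OFF+[.135,0,0])
for f in('w2','s2','t2'): print(f,'tip',proj(f,tip),'mouth',proj(f,M),'origin',proj(f,p+R.apply(OFF)))
E
```

```text
t: 5.7
eef_pos: [0.5815, 0.2551, 0.4151]
tcp_rot: [-0.113, 0.918, 0.046, 0.377]
contact_force: [-0.1, 0.2, -0.4]
grip_width: 0.018
gripper_force: 25.0
t: 6.82
eef_pos: [0.5577, -0.0044, 0.3742]
tcp_rot: [-0.113, 0.917, 0.047, 0.379]
contact_force: [0.2, -0.3, -0.8]
grip_width: 0.0179
gripper_force: 25.0
turn [ 0.13 -0.04  0.07] then shift cm [ 0.11 -0.09 -0.05]
w2 tip [281.9411   1.2404] mouth [ 278.6625 -275.4473] origin [282.2239 286.2835]
s2 tip [289.9187 187.6897] mouth [268.0331 218.1156] origin [328.0742 135.4635]
t2 tip [292.6084 189.9847] mouth [298.384  216.6624] origin [282.7172 140.7411]
```

View pics/d.png

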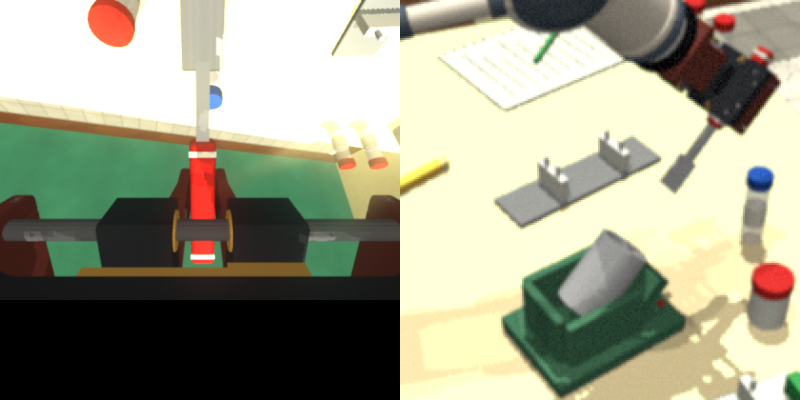

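The wrist view shows the paddle straight in the gripper. The side view shows the blade end near (675,186) and the well mouth near (625,245). I'll check the tip and the mouth more closely, with predicted outlines drawn over the picture.

Run:
```python
from h import *
p,R,_=pose()
def crop(f,cx,cy,w,S):
    h=w; x0,y0=int(cx-w/2),int(cy-h/2); k=S/w
    im=np.clip(cv2.imread(f'pics/{f}.png')[y0:y0+h,x0:x0+w]*1.8,0,255).astype(np.uint8); im=cv2.resize(im,(S,S),interpolation=3)
    def L(pts,c):
        q=np.array([(proj(f,X)-[x0,y0]+.5)*k for X in pts]); cv2.polylines(im,[np.int32(q.round())],False,c,1)
        return q.round().tolist()
    o=OFF
    bl=[p+R.apply(o+np.array(v)) for v in((.095,-.013,0),(.135,-.013,0),(.135,.013,0),(.095,.013,0),(.095,-.013,0))]
    L(bl,(0,0,255))
    e2=np.array([-np.sin(ay),np.cos(ay),0]); e1=np.cross(e2,AX)
    for r_ in(.027,.031): L([M+r_*(e1*np.cos(t)+e2*np.sin(t)) for t in np.linspace(0,6.3,40)],(255,0,255))
    print(f,x0,y0,k,L([bl[0],bl[1],bl[2],bl[3]],(0,0,255)))
    return im
cv2.imwrite('pics/e.png',np.hstack([crop('s2',285,200,76,400),crop('t2',297,203,66,400)]))
```

```text
s2 247 162 5.2631578947368425 [[308.0, 74.0], [249.0, 154.0], [209.0, 121.0], [267.0, 41.0]]
t2 264 170 6.0606060606060606 [[191.0, 32.0], [208.0, 117.0], [145.0, 131.0], [127.0, 47.0]]
```

View pics/e.png

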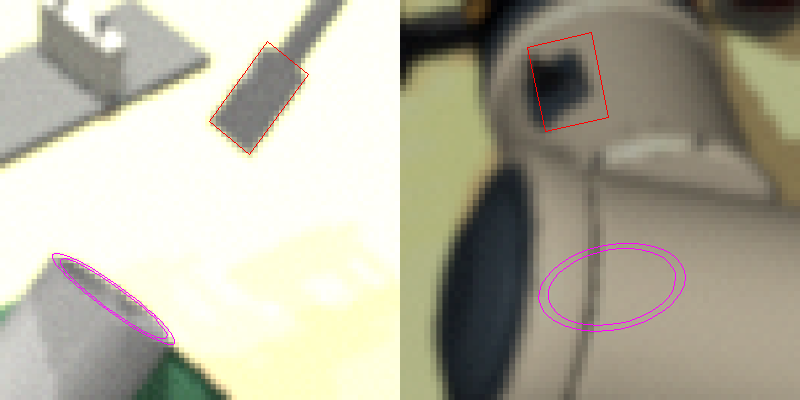

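The red and magenta overlays match the blade (about (258,98)) and the mouth (about (113,298)) in the side view to within 1 px. Now I'll dip along the tool x axis.

```bash
python3 -m pendant '[[[0,0,0],[1,-0.1,0],1],[[0,0,0],[2,0,0],1],[[0,0,0],[2,0,0],1],[[0,0,0],[2,0,0],1],[[0,0,0],[1,0,0],1],[[0,0,0],[0,0,0],1]]'; python3 -m pendant '[[[0,0,0],[1,0,0],1],[[0,0,0],[1,0,0],1],[[0,0,0],[1,0,0],1],[[0,0,0],[1,0,0],1],[[0,0,0],[1,0,0],1],[[0,0,0],[0.4,0,0],1],[[0,0,0],[0,0,0],1]]'
python3 - <<'E'
from h import *
topose(dip(-.055),Rdip); snap('side','s3')
E
```

```text
t: 7.72
eef_pos: [0.5025, -0.0201, 0.317]
tcp_rot: [-0.112, 0.917, 0.046, 0.38]
contact_force: [0.1, 0.3, -0.9]
grip_width: 0.0179
gripper_force: 25.0
t: 8.6
eef_pos: [0.4656, -0.0293, 0.2792]
tcp_rot: [-0.112, 0.917, 0.046, 0.38]
contact_force: [-0.2, 0.2, -0.9]
grip_width: 0.018
gripper_force: 25.0
turn [0.02 0.01 0.02] then shift cm [ 0.15  0.12 -0.02]
```

```bash
python3 -m pendant '[[[0,0,0],[0.1,0.1,0],1],[[0,0,0],[0,0,0],1],[[0,0,0],[0,0,0],1],[[0,0,0],[0,0,0],1],[[0,0,0],[0,0,0],1],[[0,0,0],[0,0,0],1],[[0,0,0],[0,0,0],1],[[0,0,0],[0,0,0],1],[[0,0,0],[0,0,0],1],[[0,0,0],[0,0,0],1]]';python3 -m pendant '[[[0,0,0],[0,0,0],1],[[0,0,0],[0,0,0],1],[[0,0,0],[0,0,0],1],[[0,0,0],[0,0,0],1],[[0,0,0],[0,0,0],1],[[0,0,0],[0,0,0],1]]'; python3 -m pendant '[[[0,0,0],[-1,0,0],1],[[0,0,0],[-2,0,0],1],[[0,0,0],[-2,0,0],1],[[0,0,0],[-2,0,0],1],[[0,0,0],[-2,0,0],1],[[0,0,0],[-3,0,0],1],[[0,0,0],[-4,0,0],1],[[0,0,0],[-1,0,0],1],[[0,0,0],[0,0,0],1]]'
python3 - <<'E'
from h import *
# refine rack yaw/lane from spares, tab, corners: lane origin & yaw
Y=-176.7; L=np.array([.5656,-.2141]); Rt=Rdown(Y)
T=np.array([*L,.048])-Rt.apply(OFF)
print(T); Rl=Rdown(-166.1); topose(T+[0,0,.20],Rl); topose(T+[0,0,.2],Rt);
E
```

```text
t: 9.9
eef_pos: [0.4649, -0.0285, 0.2786]
tcp_rot: [-0.112, 0.917, 0.046, 0.38]
contact_force: [0.4, -0.8, -0.1]
grip_width: 0.0175
gripper_force: 25.0
t: 10.65
eef_pos: [0.4649, -0.0285, 0.2786]
tcp_rot: [-0.112, 0.917, 0.046, 0.38]
contact_force: [-0.1, -0.4, -0.9]
grip_width: 0.0182
gripper_force: 25.0
t: 11.78
eef_pos: [0.5817, 0.0007, 0.3987]
tcp_rot: [-0.112, 0.917, 0.047, 0.38]
contact_force: [-1.0, 0.5, -0.7]
grip_width: 0.0178
gripper_force: 25.0
[ 0.5556 -0.2147  0.209 ]
turn [ 0.03 44.97  0.07] then shift cm [  7.71 -20.28  -1.03]
turn [ 4.19 44.84 10.12] then shift cm [  3.85 -21.35  -1.03]
```

```bash
python3 -m pendant '[[[0,9,0],[0,0,0],1],[[0,9,0],[0,0,0],1],[[0,9,0],[0,0,0],1],[[0,9,0],[0,0,0],1],[[0,9,0],[0,0,0],1],[[0,0,5.3],[0,0,0],1],[[0,0,5.3],[0,0,0],1]]';python3 -m pendant '[[[0,0,0],[0.7,-4,0],1],[[0,0,0],[0.7,-4,0],1],[[0,0,0],[0.7,-4,0],1],[[0,0,0],[0.7,-4,0],1],[[0,0,0],[0.7,-4,0],1],[[0,0,0],[0.4,-1.4,-0.5],1],[[0,0,0],[0,0,0],1],[[0,0,0],[0,0,0],1]]'
cat >> h.py <<'E'
Y=-176.7; L=np.array([.5656,-.2141]); Rt=Rdown(Y)
def lane(x,y,z): a=np.radians(Y); return [L[0]+x*np.cos(a)-y*np.sin(a),L[1]+x*np.sin(a)+y*np.cos(a),z]
E
python3 - <<'E'
from h import *
topose(np.array([*L,.248])-Rt.apply(OFF),Rt)
p,R,_=pose(); f='w4'; snap('wrist',f)
im=cv2.resize(np.clip(cv2.imread('pics/w4.png')*1.3,0,255).astype(np.uint8),(800,600),interpolation=3)
def D(pts,c): cv2.polylines(im,[np.int32([((proj(f,X)+.5)/.7-.5).round() for X in pts])],True,c,1)
for y in(.06,.12): 
    D([lane(*v) for v in((-.05,y-.009,.056),(.05,y-.009,.056),(.05,y+.009,.056),(-.05,y+.009,.056))],(0,0,255))
    D([lane(*v) for v in((.095,y-.013,.0505),(.135,y-.013,.0505),(.135,y+.013,.0505),(.095,y+.013,.0505))],(0,0,255))
D([lane(*v) for v in((-.1,-.04,.008),(.15,-.04,.008),(.15,.16,.008),(-.1,.16,.008))],(255,0,255))
D([lane(*v) for v in((-.096,-.018,.03),(-.08,-.018,.03),(-.08,.018,.03),(-.096,.018,.03))],(0,255,255))
for x,y,z in((-.036,.0165,.056),(-.036,-.0165,.056),(.072,.0135,.06),(.072,-.0135,.06)):
    D([lane(x+.0035*np.cos(t),y+.0035*np.sin(t),z) for t in np.linspace(0,6.28,16)],(0,0,255))
q=[p+R.apply(OFF+np.array(v)) for v in((-.05,-.009,-.008),(.05,-.009,-.008),(.05,.009,-.008),(-.05,.009,-.008))]; D(q,(255,255,0))
q=[p+R.apply(OFF+np.array(v)) for v in((.095,-.013,-.0025),(.135,-.013,-.0025),(.135,.013,-.0025),(.095,.013,-.0025))]; D(q,(255,255,0))
cv2.imwrite('pics/f.png',im)
E
```

```text
t: 12.65
eef_pos: [0.5811, 0.0003, 0.3972]
tcp_rot: [-0.028, 1.0, 0.0, -0.001]
contact_force: [-1.1, -0.4, -1.4]
grip_width: 0.0175
gripper_force: 25.0
t: 13.65
eef_pos: [0.5551, -0.2143, 0.4039]
tcp_rot: [-0.03, 1.0, 0.0, 0.0]
contact_force: [0.4, -0.7, -0.6]
grip_width: 0.0179
gripper_force: 25.0
turn [0.03 0.01 0.1 ] then shift cm [-0.05 -0.04 -0.51]
```

View pics/f.png

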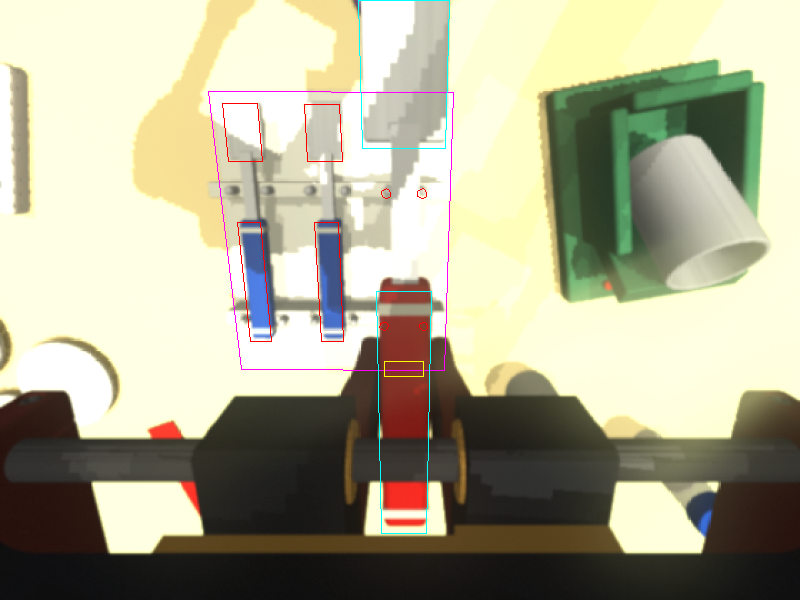

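The wrist view shows the held paddle about 3 mm further forward than assumed. The pins sit roughly 2–3 mm to the right of my prediction (free-lane front pins about (388,192) and (424,192)). I'll step aside for an unobstructed look.

```bash
python3 -m pendant '[[[0,0,0],[1.5,3,0],1],[[0,0,0],[1.5,3,0],1],[[0,0,0],[2,3,0],1],[[0,0,0],[0,0,0],1],[[0,0,0],[0,0,0],1]]'
python3 - <<'E'
from h import *
p,R,_=pose(); f='w5'; s=snap('wrist',f)
x0,y0=proj(f,lane(.15,.16,.008)); x1,y1=proj(f,lane(-.1,-.04,.008)); print(x0,y0,x1,y1)
x0=int(max(0,x0-15));y0=int(max(0,y0-10));x1=int(min(560,x1+25));y1=int(min(420,y1+10)); k=min(800/(x1-x0),600/(y1-y0)); print(x0,y0,k,s['pixels'].max())
im=(255*(cv2.imread('pics/w5.png')[y0:y1,x0:x1]/255.)**1.5).astype(np.uint8)
im=cv2.resize(im,None,fx=k,fy=k,interpolation=3); cv2.imwrite('pics/g.png',im); print(im.shape)
for v in((-.036,.0165,.056),(-.036,-.0165,.056),(.072,.0135,.06),(.072,-.0135,.06),(-.08,.018,.03),(-.08,-.018,.03),(.15,-.04,.008),(-.1,-.04,.008)): print(v,((proj(f,lane(*v))-[x0,y0]+.5)*k).round())
E
```

```text
t: 14.32
eef_pos: [0.5002, -0.128, 0.404]
tcp_rot: [-0.03, 1.0, -0.0, 0.0]
contact_force: [0.5, -0.0, -0.2]
grip_width: 0.0177
gripper_force: 25.0
77.70857130487701 108.27830548352469 248.58255746318028 289.3518805650548
62 98 2.985074626865672 238
(600, 630, 3)
(-0.036, 0.0165, 0.056) [404. 501.]
(-0.036, -0.0165, 0.056) [484. 502.]
(0.072, 0.0135, 0.06) [386. 247.]
(0.072, -0.0135, 0.06) [458. 247.]
(-0.08, 0.018, 0.03) [425. 561.]
(-0.08, -0.018, 0.03) [504. 561.]
(0.15, -0.04, 0.008) [540.  34.]
(-0.1, -0.04, 0.008) [558. 573.]
```

View pics/g.png

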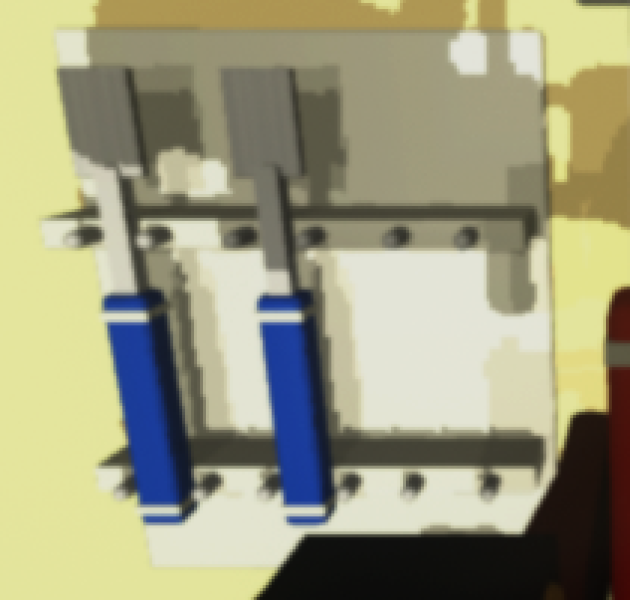

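The crop shows the rack clearly. The base right edge runs from (543,34) to (555,480), the free-lane pins are at about (399,236), (467,236), (411,482) and (490,482), the crossbar ends are at x 42/530 and 100/545, and both blue paddles are in place.

Run:
```python
from h import *
f='w5';k=2.985
P=lambda v:((proj(f,lane(*v))-[62,98]+.5)*k).round(1)
for x,z,h,t in((-.036,.040,.0165,.056),(.072,.0435,.0135,.060)):
    print('bar center',P((x,.06,z)),'edges',P((x-.006,.06,z))[1],P((x+.006,.06,z))[1])
    for s in(1,-1): print(' pin base',P((x,s*h,z)),'top',P((x,s*h,t)),'mid',P((x,s*h,(z+t)/2)))
print('corners',[P(v).tolist() for v in((.15,.16,.008),(.15,-.04,.008),(-.1,.16,.008))])
```

```text
bar center [314.1 483.3] edges 495.9 470.7
 pin base [414.8 483.6] top [404.4 501.3] mid [409.7 492.3]
 pin base [491.2 483.8] top [484.  501.5] mid [487.7 492.5]
bar center [280.8 238.5] edges 253.5 223.4
 pin base [399.  238.8] top [386.4 247.3] mid [392.8 243. ]
 pin base [467.6 239. ] top [458.3 247.5] mid [463.  243.2]
corners [[48.4, 32.2], [539.7, 33.6], [148.3, 571.7]]
```

```bash
sed -i 's/^Y=-176.7.*/Y=-176.7; L=np.array([.5646,-.2126]); Rt=Rdown(Y); OFF[0]=-.008/' h.py
python3 - <<'E'
from h import *
topose(np.array([*L,.248])-Rt.apply(OFF),Rt)
E
```

```text
turn [-0.01  0.01  0.07] then shift cm [-5.14 -8.77 -0.52]
```

```bash
python3 -m pendant '[[[0,0,0],[-2,-3,0],1],[[0,0,0],[-2,-3,0],1],[[0,0,0],[-1.1,-2.8,0],1],[[0,0,0],[0,0,2],1],[[0,0,0],[0,0,3],1],[[0,0,0],[0,0,3],1],[[0,0,0],[0,0,3],1],[[0,0,0],[0,0,2.5],1],[[0,0,0],[0,0,1],1],[[0,0,0],[0,0,0],1]]'
python3 - <<'E'
from h import *
topose(np.array([*L,.048])-Rt.apply(OFF),Rt)
f='w6';snap('wrist',f);p,R,_=pose()
im=cv2.imread('pics/w6.png'); im=(255*(im/255.)**1.3).astype(np.uint8); im=cv2.resize(im,(800,600),interpolation=3)
def D(pts,c): cv2.polylines(im,[np.int32([((proj(f,X)+.5)/.7-.5).round() for X in pts])],True,c,1)
for x,y,z in((-.036,.0165,.056),(-.036,-.0165,.056),(.072,.0135,.06),(.072,-.0135,.06)):
    D([lane(x+.0035*np.cos(t),y+.0035*np.sin(t),z) for t in np.linspace(0,6.28,16)],(0,0,255))
cv2.imwrite('pics/i.png',im)
E
```

```text
t: 15.62
eef_pos: [0.556, -0.2137, 0.2581]
tcp_rot: [-0.029, 1.0, 0.0, -0.001]
contact_force: [-0.1, -0.1, -0.1]
grip_width: 0.0178
gripper_force: 25.0
turn [ 0.04 -0.08  0.02] then shift cm [-0.06  0.07  4.91]
```

View pics/i.png

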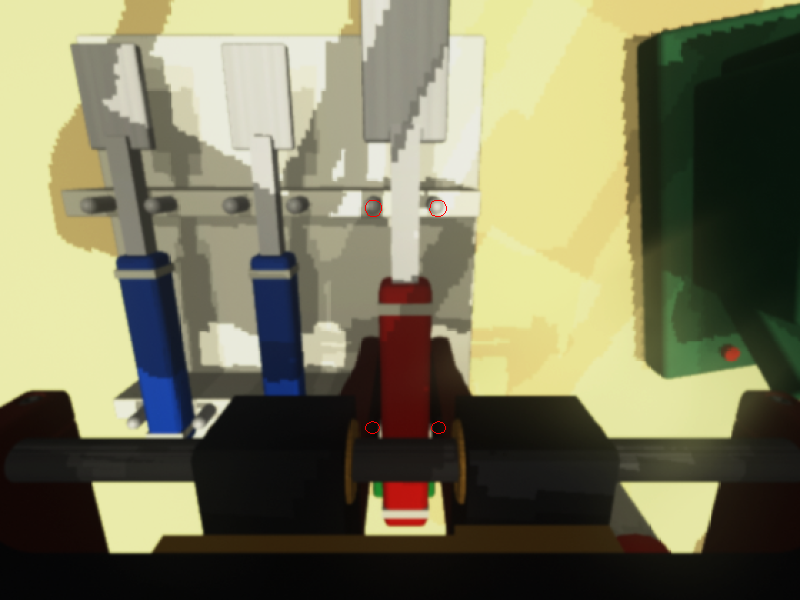

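The front pins lie on the overlay circles at (373,207) and (438,207), the shaft is centred between them at x≈405, and the tab shows evenly on both sides of the handle (378 and 433). Now I'll lower the paddle.

```bash
python3 -m pendant '[[[0,0,0],[0,0.05,1.5],1],[[0,0,0],[0,0,1.5],1],[[0,0,0],[0,0,0.8],1],[[0,0,0],[0,0,0.5],1],[[0,0,0],[0,0,0.3],1],[[0,0,0],[0,0,0],1],[[0,0,0],[0,0,0],1]]'
python3 - <<'E'
from h import *
topose(np.array([*L,.048])-Rt.apply(OFF),Rt)
E
```

```text
t: 16.55
eef_pos: [0.556, -0.2129, 0.2133]
tcp_rot: [-0.029, 1.0, -0.0, 0.0]
contact_force: [0.3, -0.7, 0.0]
grip_width: 0.0177
gripper_force: 25.0
turn [-0.02  0.04  0.04] then shift cm [-0.06 -0.02  0.43]
```

```bash
python3 -m pendant '[[[0,0,0],[0,0,0.15],1],[[0,0,0],[0,0,0.1],1],[[0,0,0],[0,0,0.1],1],[[0,0,0],[0,0,0],1],[[0,0,0],[0,0,0],1]]';python3 -m pendant '[[[0,0,0],[0,0,0.1],1],[[0,0,0],[0,0,0],1],[[0,0,0],[0,0,0],1]]'
```

```text
t: 17.18
eef_pos: [0.5559, -0.2129, 0.2093]
tcp_rot: [-0.029, 1.0, 0.0, 0.0]
contact_force: [0.3, -1.0, -0.9]
grip_width: 0.0178
gripper_force: 25.0
t: 17.55
eef_pos: [0.556, -0.2129, 0.2088]
tcp_rot: [-0.029, 1.0, -0.0, 0.0]
contact_force: [-1.5, -0.1, 3.3]
grip_width: 0.0179
gripper_force: 25.0
```

The paddle is touching the crossbars with about 3 N. I'll release it with a limited opening and retreat straight up.

```bash
python3 -m pendant '[[[0,0,0],[0,0,0],2.2],[[0,0,0],[0,0,0],3],[[0,0,0],[0,0,0],4],[[0,0,0],[0,0,0],4],[[0,0,0],[0,0,0],4],[[0,0,0],[0,0,-1],4],[[0,0,0],[0,0,-2],4],[[0,0,0],[0,0,-4],4],[[0,0,0],[0,0,-4],4],[[0,0,0],[0,0,-4],4]]'; python3 -m pendant '[[[0,0,0],[1.5,3,-1],4],[[0,0,0],[1.5,3,0],4],[[0,0,0],[2,3,0],4],[[0,0,0],[0,0,0],4],[[0,0,0],[0,0,0],4]]'
python3 - <<'E'
from h import *
snap('wrist','w7');snap('top','t7');snap('side','s7')
im=(255*(cv2.imread('pics/w7.png')/255.)**1.3).astype(np.uint8)
cv2.imwrite('pics/j.png',cv2.resize(im,(800,600),interpolation=3))
E
```

```text
t: 18.8
eef_pos: [0.5556, -0.2127, 0.3618]
tcp_rot: [-0.029, 1.0, -0.0, 0.001]
contact_force: [0.2, -1.1, -0.2]
grip_width: 0.0401
gripper_force: 0.0
t: 19.42
eef_pos: [0.5009, -0.1262, 0.3697]
tcp_rot: [-0.029, 1.0, -0.001, 0.001]
contact_force: [0.5, -0.9, -0.1]
grip_width: 0.0403
gripper_force: 0.0
```

View pics/j.png

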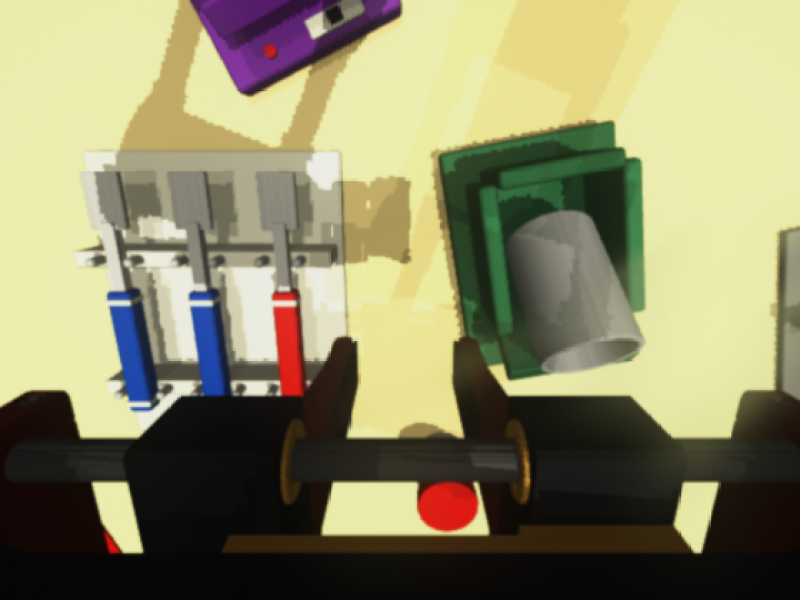

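The wrist view shows the red paddle between the pins, with its shaft at (283,260). It is level and in line with the two blue ones: handle fronts at y≈291 and blades at y≈171 for all three. Nothing else has moved, so I'm handing the job in.

```bash
python3 -c "
from workcell import workorder; print(workorder.job_done())"
```

```text
the job is handed in; nothing more can be done
None
```

The paddle was dipped about 54 mm into the green well for over a second, laid and released in the free rack lane in line with the blue paddles, and the job is handed in; the judge gave no verdict.

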